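# Set a trike hub's castle nut and lock it with the pin

## Task

Run the castle nut on the upright trike hub down clockwise until you feel it seat on its washer, then back it off just as far as the first slot that lines up with the cross hole in the axle. Then push the bent lock pin through slot, hole and opposite slot until its tip stands out beyond the far side of the nut, and let go. Leave the grease tub, tape roll and tyre lever where they are.

Things in the scene. Friction and masses are not known exactly. Their poses are not given: they have to be found in the camera images.
- nut: Plain steel castle nut, axis upright, round the axle end. Hexagon 60 mm across flats, 69 across corners, 24 mm high, and above it a round crown 58 mm across, 14 mm high. Origin: on the axis, in its underside; z up. The flats' normals lie along its x axis and every 60 degrees. Right-hand thread: clockwise from above lowers it 4 mm a turn. It starts 1 to 1.2 turns above its seat; travel 1.6 turns.
- crown (a point): On the nut's axis in the floor of its slots, 24 mm above its underside; turns with the nut, same axes. Six open-topped slots 14.5 mm wide and 14 mm deep cut the crown, one over the middle of each flat: along this frame's x axis and every 60 degrees.
- washer (a point): On the axle's axis in the top of the thrust washer (55 mm across, 8 thick), 80 mm above the bench; does not move. Nut drag is about 0.25 N m; seated here it stops dead. The seating angle varies and is only felt; slots are never in line there: 15 to 42 degrees back (counter-clockwise) lines up the first. Below: cassette 52 mm wide at 72 mm height to 128 at 43 mm, base plate 150 x 130 mm, all fixed.
- cross_hole (a point): Centre of the hole drilled right across the threaded axle end that stands up through the nut; does not move. The hole runs along this frame's x axis, open at both ends, 13.5 mm wide and high, 32 mm long; z up. The axle is 32 mm thick, its top 126 mm above the bench, 14 mm above this point. This point lies 32 mm above the seated nut's underside, 8 mm above its slots' floor.
- lock_pin: Bent steel lock pin (L-shaped), 10 mm round bar, 0.1 kg, lying flat on the bench. Origin: on the axis of the straight shaft; x along the shaft to the tapered tip at +58 mm; at -57 mm the bar bends at a right angle (10 mm radius) and runs 60 mm along -y as a handle. z up as it lies.
- pin_tip (a point): Tip of the lock pin, on the shaft's axis, 58 mm from the pin's origin; the last 8 mm taper to 4 mm.
- grease: Grease tub, 70 mm across, 74 mm high; bystander, leave it. Origin: centre of its underside.
- tape: Roll of tape lying flat, 75 mm across, 19 mm high; bystander, leave it. Origin: centre of its underside.
- tyre_lever: Nylon tyre lever, 116 x 19 x 10 mm; bystander, leave it. Origin: centre of its underside, long axis x.

How it is judged (in metres and radians):
On the way, in this order (a step that is already met when the one before it is completed fails the run):
1. the nut is run down until it seats on the washer (height (world z) of nut below 0.0801 m), for 0.1 s.
2. the nut is backed off to the first slot that lines up, and the pin stands right through it (height (world z) of nut between 0.0801 and 0.08064 m and (x of pin_tip in the frame of cross_hole above 0.032 m or x of pin_tip in the frame of cross_hole below -0.032 m) and angle between the x axis of lock_pin and the x axis of cross_hole, either way round below 0.2 rad and distance between lock_pin and cross_hole below 0.035 m), for 0.2 s.
At the end, for the whole second after the job is handed in: The nut is backed off less than 58 degrees (0.64 mm) from its seat; the lock pin lies through slots and cross hole, its tip at least 32 mm from the axle centre (2 mm beyond the far flat), within 12 mm of the hole line and 0.2 rad of its direction, released and at rest (all of step 2 and y of pin_tip in the frame of cross_hole between -0.012 and 0.012 m and z of pin_tip in the frame of cross_hole between -0.012 and 0.012 m and linear speed of lock_pin below 0.02 m/s); the robot touches nothing.
It fails at once if the grease tub is moved more than 25 mm (distance of grease from where it was at the start of the episode above 0.025 m).
It fails at once if the tape roll is moved more than 25 mm (distance of tape from where it was at the start of the episode above 0.025 m).
It fails at once if the tyre lever is moved more than 25 mm (distance of tyre_lever from where it was at the start of the episode above 0.025 m).
It also fails if it takes over 72 s, if anything falls off the work surface, if the arm or the gripper's body presses on something with over 40 N, if the wrist force passes 120 N, or if a joint passes its speed limit or range.

## Robot

A 7-joint arm with a two-finger parallel gripper is mounted at the origin on a cart in front of the work surface, level with it; the furniture and walls round the work are solid. World frame = base frame: x ahead of the robot, y to its left, z up, the work surface at z = 0. Lengths are in mm, angles in rad, forces in N, time in s.
With the tool pointing down it reaches from about 425 to 950 mm from the base axis. Payload 4.7 kg.
Tool frame: the origin (TCP) lies at the very end of the fingers, on their centre line; the grasp point (between the pads) lies arm.pinch_z behind it (arm.pinch_z is the distance from the TCP to the grasp point, in mm); z points along the fingers, y is the line along which they close (so a half turn about z gives the same grasp; the last joint's range is limited). The gripper opens to 85 mm and grips with 20 to 120 N. Pads are 22 mm wide; open, the fingers measure 114 mm over their backs; the gripper's body (76 mm by 85 mm) begins 54 mm behind the grasp point. The pads swing forward as they close: fully open they stand 13 mm farther back than shut.
Start: joints at [-1.27, 0.469, -0.049, 1.532, 0.024, 1.141, -0.082], TCP at [218.561, 638.654, 231.335] pointing down, gripper open.
Joint ranges: [-2.59, 2.59], [-0.33, 1.99], [-1.39, 1.29], [0.1, 2.45], [-1.04, 4.18], [0.21, 1.99], [-2.66, 2.66]. Speed limits (rad/s): [2.57, 2.57, 3.14, 3.14, 3.14, 3.14, 3.14].

## Interface

Orientations are given as a rotation vector (axis times angle).
In Python, from station import arm gives the robot as it stands.
- The arm moves only by the tool jog_arm, never from a script. Its arguments are lists of equal length, an entry for each row: "delta_rot": the turn, a rotation vector about the world's x, y, z in rad, a list of three; "dp": the shift along the world's x, y, z in mm, a list of three; "claw": the finger opening in mm, from 0 to 85.4. In form: {"delta_rot": [[rx, ry, rz], ...], "dp": [[tx, ty, tz], ...], "claw": [claw, ...]}. A call has exactly 10 rows; each row shifts and turns the commanded pose from where the row before left it; what a row does not reach is not made up. A row lasts 1/10 s, in which the tool goes at most 50 mm and 8.59 degrees, less where a joint would pass 70% of its speed; a pose out of reach is approached as far as the arm can. A call with a gripper value outside its range is refused whole. The fingers move at their own pace and stop on an object; "force" is the grip in N (left out, the last holds). Time passes only in rows, so rows that do not move let the fingers close, or fill a call up. It gives the time, the measured TCP pose, the force, the opening and the grip force at its end, in the units of the state.
- arm.read_state(): the state, without advancing time (a new reading comes with each control period).
- arm.read_camera(name): name is "side" or "top"; returns the picture (384x512x3 uint8, blue, green, red); there is no depth.
- arm.camera_params(name): a dict with "fovy" (degrees; the focal length in pixels is half the picture's height over the tangent of half this angle, whatever the lens; pixels are square), "cx", "cy" (the principal point, pixels), "rvec" (rotation vector, rad) and "tvec" (3), from world to camera coordinates, as OpenCV has them. Camera axes: x right, y down, z forward; pixel columns grow to the right and rows downward; lengths in mm; the calibration is good to about 2 mm. A picture is of the moment at which its call begins. camera_params takes no time and is no camera call.
- arm.close_job(): hands the job in; it is judged then, once.
The state is a dict: "clock": time; "joint_positions": joint angles; "qd": joint speeds; "effort": joint torques, N m; "ee_pos": TCP position; "orientation": TCP orientation; "contact_force": force on the tool from outside, world axes, zero at the start; "moment": the same for the moment, N m; "grip_width": opening from 0.0 (shut) to 1.0 (fully open); "finger_force": force on a finger pad.
Only numpy, scipy, OpenCV 4.12 (cv2) and the standard library are available. Lean on these libraries where they do the work, as an engineer would, in place of code of your own. Each camera call takes 0.05 s, during which the arm holds its last target. There are 200 camera calls.

## Working session

There is one attempt and no reset: what is moved stays moved. The work goes in short steps, Python scripts to look and compute and a tool call to move; the robot and the scene stay as the last step left them, time stands still between calls to the robot, and variables do not carry over. Pictures are saved under pics/ and viewed, at most 10 in all, crops included, and the job is handed in when it is done.

Besides the shell and the picture viewer there is one more tool, called after "Request:" by a JSON object that holds its "fn" and its "kwargs". jog_arm: Moves the arm, as the interface text tells. Its arguments: {"type":"object","properties":{"delta_rot":{"type":"array","items":{"type":"array","items":{"type":"number"}}},"dp":{"type":"array","items":{"type":"array","items":{"type":"number"}}},"claw":{"type":"array","items":{"type":"number"}},"force":{"type":"number"}},"required":["delta_rot","dp","claw"]}

```bash
mkdir -p pics; ls; cat > h.py <<'E'
import numpy as np, cv2
from station import arm
def cam(n):
    p=arm.camera_params(n); f=192/np.tan(np.radians(p['fovy'])/2)
    K=np.array([[f,0,p['cx']],[0,f,p['cy']],[0,0,1]]); R=cv2.Rodrigues(np.array(p['rvec'],float))[0]
    return K,R,np.array(p['tvec'],float).ravel()
def ray(n,u,v,z):
    K,R,t=cam(n); d=R.T@np.linalg.inv(K)@[u,v,1]; c=-R.T@t
    return c+d*(z-c[2])/d[2]
def proj(n,P):
    K,R,t=cam(n); q=K@(R@np.array(P,float)+t); return q[:2]/q[2]
def st():
    s=arm.read_state(); print({k:np.round(s[k],3).tolist() for k in s})
E
python3 - <<'E'
from h import *
st(); print(arm.pinch_z)
for n in('side','top'):
    print(n,arm.camera_params(n)); K,R,t=cam(n);print(-R.T@t)
    cv2.imwrite(f'pics/{n}0.png',cv2.resize(arm.read_camera(n),(800,600),interpolation=cv2.INTER_CUBIC))
E
```

```text
pics
{'clock': 0.0, 'joint_positions': [-1.27, 0.469, -0.049, 1.534, 0.024, 1.141, -0.082], 'qd': [0.002, 0.002, -0.001, 0.0, 0.001, -0.002, -0.0], 'effort': [-0.001, -51.031, -0.047, -23.772, 0.011, 0.007, -0.0], 'ee_pos': [218.393, 638.066, 230.236], 'orientation': [-0.516, -3.099, 0.003], 'contact_force': [-0.386, 0.011, -0.66], 'moment': [0.019, 0.046, 0.08], 'finger_force': 0.0, 'grip_width': 0.998}
18.700000000000003
side {'fovy': 52.96327366753734, 'cx': 248.99469543479455, 'cy': 191.01380200036053, 'rvec': array([ 0.39669945, -2.38215615,  1.67929504]), 'tvec': array([476.06204981, 206.43018994, 618.25583376])}
[276.82015063 640.6444273  405.50474292]
top {'fovy': 43.54602928903063, 'cx': 254.51582344445288, 'cy': 189.140208198483, 'rvec': array([ 2.1705969 , -2.23008633,  0.05346753]), 'tvec': array([-122.75193125,  550.64058226, 1058.2158486 ])}
[ 499.15166103 -132.96282844 1082.24875848]
```

View pics/top0.png

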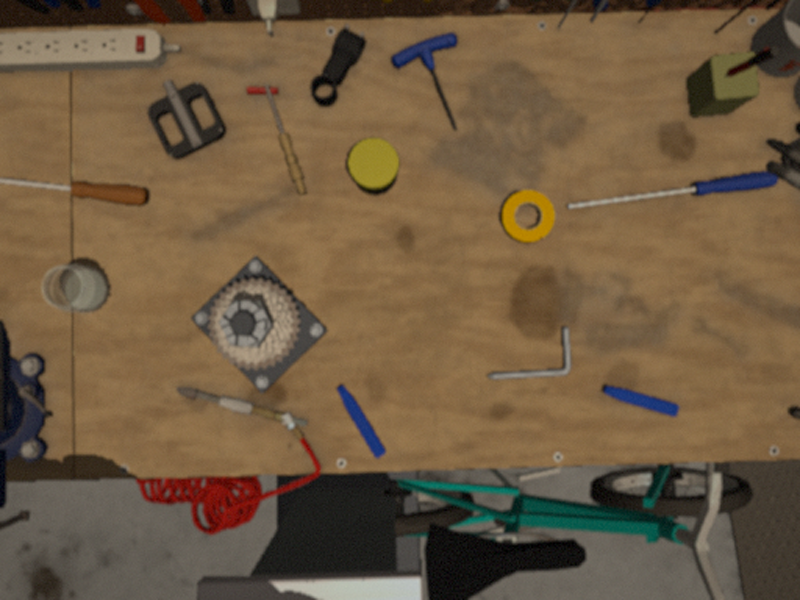

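View pics/side0.png

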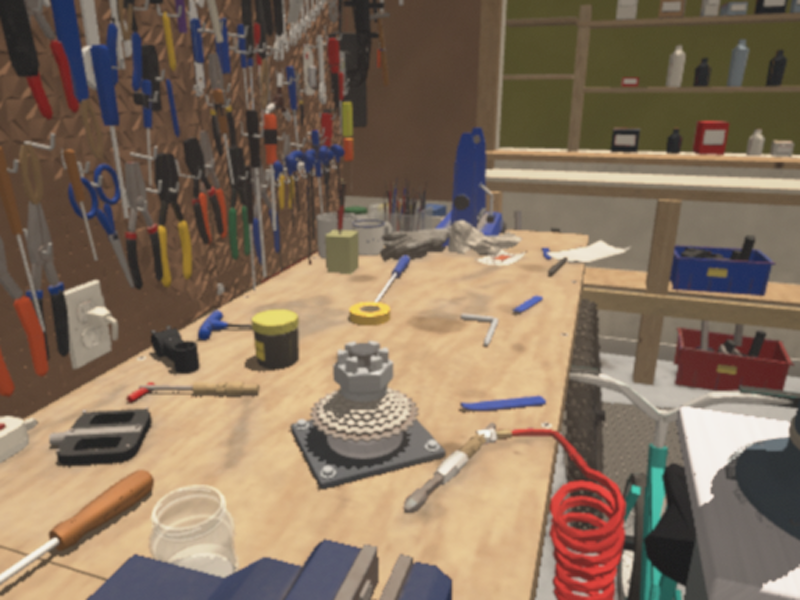

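Top: hub nut is at about (245,320), with the pin's corner at (568,372), its tip at (490,377) and its handle end at (566,327). The grease tub is at (373,165) and the tape at (528,216). Enlarging next.

```bash
python3 - <<'E'
from h import *
T=cv2.imread('pics/top0.png')
t=arm.read_camera('top'); s=arm.read_camera('side')
a=cv2.resize(t[160:250,115:215],(400,360),interpolation=cv2.INTER_CUBIC)
b=cv2.resize(t[195:255,300:380],(400,300),interpolation=cv2.INTER_CUBIC)
c=cv2.resize(s[210:260,200:270],(700,500),interpolation=cv2.INTER_CUBIC)
im=np.zeros((360,800,3),np.uint8); im[:,:400]=a; im[:300,400:]=b
cv2.imwrite('pics/z1.png',im); cv2.imwrite('pics/z2.png',c)
E
```

```text
(no output)
```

View pics/z1.png

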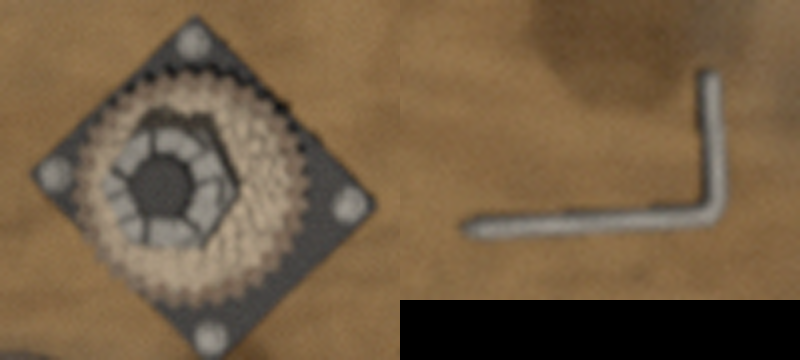

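View pics/z2.png

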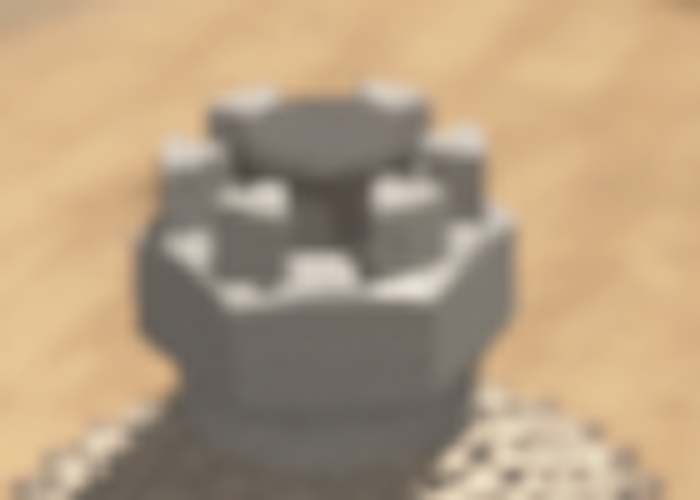

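```bash
python3 - <<'E'
from h import *
from scipy.optimize import least_squares
f=lambda u,v:(115+u/4,160+v/4); g=lambda u,v:(300+(u-400)/5,195+v/5); h=lambda u,v:(200+u/10,210+v/10)
tc=f(162,184); sc=h(330,135)
r=least_squares(lambda P:np.r_[proj('top',P)-tc,proj('side',P)-sc],[500,150,126]); print('axle',r.x,r.fun)
A=ray('top',*tc,126); print(A, ray('side',*sc,126))
for p in [(157,140),(207,160),(203,208),(150,228),(115,205),(122,160)]:
    q=ray('top',*f(*p),121)-A; print('slot',np.hypot(*q[:2]),np.degrees(np.arctan2(q[1],q[0]))%60)
a=ray('side',*h(240,302),108);b=ray('side',*h(442,302),108);d=a-b;print('corners',np.linalg.norm(d),(np.degrees(np.arctan2(d[1],d[0]))+90)%60)
q=ray('side',*h(322,270),108)-r.x; print(np.hypot(*q[:2]),np.degrees(np.arctan2(q[1],q[0]))%60)
tip,cor,he=[ray('top',*g(*p),5) for p in [(466,229),(712,215),(709,72)]]
print(tip,cor,he,np.linalg.norm(tip-cor),np.linalg.norm(he-cor))
for n,p in [('grease',(373,160)),('tape',(528,216)),('lev1',(360,420)),('lev2',(640,400))]: print(n,ray('top',p[0]*.64,p[1]*.64,{'grease':74}.get(n,15)))
# cross hole bearing guess
K,R,t=cam('side');c=-R.T@t;q=c-r.x;print('cam bearing',np.degrees(np.arctan2(q[1],q[0])))
for p in [(325,215),(370,215),(240,135),(415,135)]:
    q=ray('side',*h(*p),112 if p[1]>200 else 126)-r.x;print(p,np.hypot(*q[:2]),np.degrees(np.arctan2(q[1],q[0])))
E
```

```text
axle [512.88609384  60.80245002 122.57374182] [ 0.19242845  0.48865189 -0.46652005 -0.03044148]
[513.81761474  60.4752748  126.        ] [509.20212225  67.68898671 126.        ]
slot 22.340525414914453 8.016380012476533
slot 24.50470723780607 57.86100681426246
slot 22.895478138745 57.068691503366296
slot 22.9158779219617 41.20538497575302
slot 26.49418564625966 51.619691482834654
slot 24.28442640374565 58.747593285082296
corners 34.33202349084412 48.285867627329125
24.293998869587956 49.417184738907
[ 428.47657707 -265.5113651     5.        ] [ 431.7045382  -375.66135459    5.        ] [ 495.55518675 -376.69077391    5.        ] 110.19727727494184 63.85894631416735
grease [ 728.97750131 -108.8853838    74.        ]
tape [ 655.7883424  -326.95230272   15.        ]
lev1 [372.62601911 -79.64080495  15.        ]
lev2 [ 389.85260664 -476.32234561   15.        ]
cam bearing 112.15227875087034
(325, 215) 10.74821396697871 109.95978475796622
(370, 215) 13.539535833898496 145.71809512860955
(240, 135) 16.36794085298453 46.203757743957354
(415, 135) 17.988408546930273 172.85713952614685
```

Nut axis is at about (512.5, 61.5) and the flat normals are near 109–110° (mod 60). The pin lies with its tip towards +y at (428,−265) and its corner at (432,−376), which matches its stated size. I'll move to the nut now.

Request:
{"fn": "jog_arm", "kwargs": {"delta_rot": [[0,0,0.068],[0,0,0.068],[0,0,0.068],[0,0,0.068],[0,0,0.068],[0,0,0.068],[0,0,0.068],[0,0,0.068],[0,0,0.068],[0,0,0.068]], "dp": [[21,-40,0],[21,-40,0],[21,-40,0],[21,-40,0],[21,-40,0],[21,-40,0],[21,-40,0],[21,-40,0],[21,-40,0],[21,-40,0]], "claw": [85,85,85,85,85,85,85,85,85,85], "force": 60}}

```text
clock: 1.2
ee_pos: [429.1, 236.8, 231.5]
orientation: [-0.552, 3.092, 0.0]
contact_force: [0.5, 1.4, 0.9]
grip_width: 0.999
finger_force: 0.0
```

Request:
{"fn": "jog_arm", "kwargs": {"delta_rot": [[0,0,0],[0,0,0],[0,0,0],[0,0,0],[0,0,0],[0,0,0],[0,0,0],[0,0,0],[0,0,0],[0,0,0]], "dp": [[17,-36,0],[17,-36,0],[17,-36,0],[17,-36,0],[16,-33,0],[0,0,-20],[0,0,-20],[0,0,-20],[0,0,-20],[0,0,0]], "claw": [85,85,85,85,85,85,85,85,85,85]}}

```text
clock: 2.2
ee_pos: [510.5, 61.3, 148.9]
orientation: [0.546, -3.088, 0.0]
contact_force: [-0.9, 0.7, 1.0]
grip_width: 0.998
finger_force: 0.0
```

```bash
python3 - <<'E'
from h import *
s=arm.read_camera('side')
cv2.imwrite('pics/a.png',cv2.resize(s[130:280,150:350],(800,600),interpolation=cv2.INTER_CUBIC)); st()
E
```

```text
{'clock': 2.25, 'joint_positions': [-0.328, 0.303, 0.154, 2.001, -0.061, 0.845, 1.78], 'qd': [-0.001, -0.026, 0.005, -0.037, 0.003, 0.004, 0.0], 'effort': [0.007, -35.835, 1.356, -18.759, -0.002, -0.011, 0.007], 'ee_pos': [511.655, 61.498, 150.434], 'orientation': [0.547, -3.091, 0.0], 'contact_force': [0.289, 0.537, 0.898], 'moment': [-0.049, 0.007, 0.029], 'finger_force': 0.0, 'grip_width': 0.996}
```

View pics/a.png

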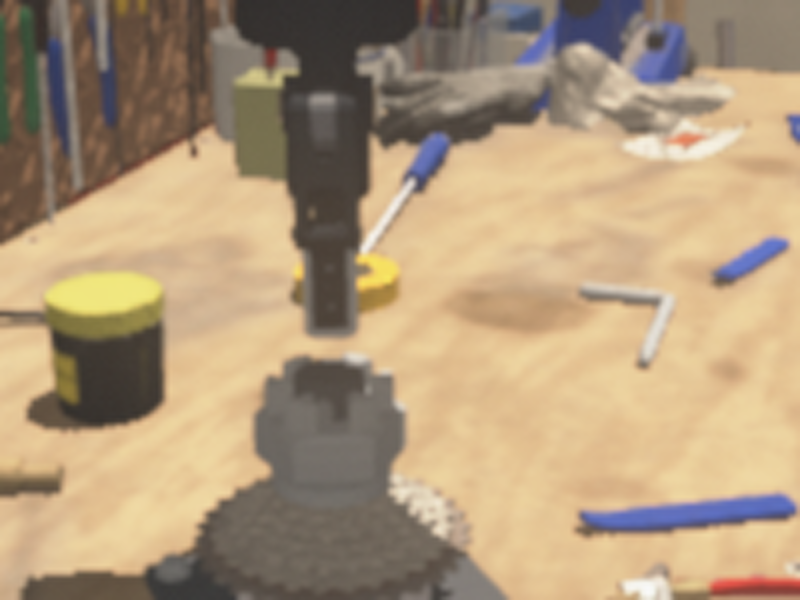

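Fingers straddle the axle (331 vs 332 px) with the closing line on the flats. Descend and grip.

Request:
{"fn": "jog_arm", "kwargs": {"delta_rot": [[0,0,0],[0,0,0],[0,0,0],[0,0,0],[0,0,0],[0,0,0],[0,0,0],[0,0,0],[0,0,0],[0,0,0]], "dp": [[0,0,-15],[0,0,-15],[0,0,-15],[0,0,-15],[0,0,-14],[0,0,0],[0,0,0],[0,0,0],[0,0,0],[0,0,0]], "claw": [85,85,85,85,85,50,50,50,50,50], "force": 60}}

```text
clock: 3.25
ee_pos: [513.2, 62.0, 78.8]
orientation: [-0.547, 3.092, 0.001]
contact_force: [-0.8, 0.0, 6.8]
grip_width: 0.7
finger_force: 64.6
```

```bash
python3 -c "
from h import *
st()"
```

```text
{'clock': 3.25, 'joint_positions': [-0.312, 0.408, 0.138, 2.056, -0.088, 0.681, 1.803], 'qd': [-0.0, 0.001, -0.001, -0.001, -0.001, 0.001, 0.001], 'effort': [0.222, -36.909, 1.912, -16.104, 0.194, -0.739, 0.006], 'ee_pos': [513.17, 61.978, 78.815], 'orientation': [-0.547, 3.092, 0.001], 'contact_force': [-0.804, 0.038, 6.837], 'moment': [0.18, 0.592, 0.006], 'finger_force': 64.563, 'grip_width': 0.7}
```

Request:
{"fn": "jog_arm", "kwargs": {"delta_rot": [[0,0,-0.14],[0,0,-0.14],[0,0,-0.14],[0,0,-0.14],[0,0,-0.14],[0,0,-0.14],[0,0,-0.14],[0,0,-0.14],[0,0,-0.14],[0,0,-0.14]], "dp": [[0,0,-0.1],[0,0,-0.1],[0,0,-0.1],[0,0,-0.1],[0,0,-0.1],[0,0,-0.1],[0,0,-0.1],[0,0,-0.1],[0,0,-0.1],[0,0,-0.1]], "claw": [50,50,50,50,50,50,50,50,50,50]}}

```text
clock: 4.25
ee_pos: [513.4, 62.8, 77.9]
orientation: [1.579, 2.715, 0.004]
contact_force: [-2.5, 1.8, 7.3]
grip_width: 0.699
finger_force: 66.0
```

```bash
python3 -c "
from h import *
st()"
```

```text
{'clock': 4.25, 'joint_positions': [-0.597, 0.445, 0.501, 2.072, -0.331, 0.698, 0.636], 'qd': [-0.28, 0.063, 0.369, 0.016, -0.258, 0.035, -1.133], 'effort': [2.662, -35.439, 5.06, -15.112, 0.218, -0.818, 0.669], 'ee_pos': [513.384, 62.755, 77.916], 'orientation': [1.579, 2.715, 0.004], 'contact_force': [-2.467, 1.83, 7.322], 'moment': [0.317, 0.527, 0.237], 'finger_force': 65.988, 'grip_width': 0.699}
```

Request:
{"fn": "jog_arm", "kwargs": {"delta_rot": [[0,0,-0.14],[0,0,-0.14],[0,0,-0.14],[0,0,-0.14],[0,0,-0.14],[0,0,-0.14],[0,0,-0.14],[0,0,-0.14],[0,0,-0.14],[0,0,-0.14]], "dp": [[0,0,-0.1],[0,0,-0.1],[0,0,-0.1],[0,0,-0.1],[0,0,-0.1],[0,0,-0.1],[0,0,-0.1],[0,0,-0.1],[0,0,-0.1],[0,0,-0.1]], "claw": [50,50,50,50,50,50,50,50,50,50]}}

```text
clock: 5.25
ee_pos: [514.2, 62.7, 77.0]
orientation: [-2.956, -1.061, -0.006]
contact_force: [-1.4, 1.6, 8.0]
grip_width: 0.7
finger_force: 66.0
```

```bash
python3 -c "
from h import *
st()"
```

```text
{'clock': 5.25, 'joint_positions': [-0.861, 0.555, 0.877, 2.085, -0.618, 0.777, -0.479], 'qd': [-0.238, 0.156, 0.369, 0.015, -0.305, 0.12, -1.086], 'effort': [2.308, -34.612, 8.56, -13.456, 0.074, -0.478, 0.633], 'ee_pos': [514.244, 62.661, 77.019], 'orientation': [-2.956, -1.061, -0.006], 'contact_force': [-1.421, 1.586, 8.014], 'moment': [-0.004, 0.186, 0.29], 'finger_force': 66.008, 'grip_width': 0.7}
```

Request:
{"fn": "jog_arm", "kwargs": {"delta_rot": [[0,0,-0.14],[0,0,-0.14],[0,0,-0.14],[0,0,-0.14],[0,0,-0.14],[0,0,-0.14],[0,0,-0.14],[0,0,0],[0,0,0],[0,0,0]], "dp": [[0,0,-0.1],[0,0,-0.1],[0,0,-0.1],[0,0,-0.1],[0,0,-0.1],[0,0,-0.1],[0,0,-0.1],[0,0,0],[0,0,0],[0,0,0]], "claw": [50,50,50,50,50,50,50,50,85,85]}}

```text
clock: 6.25
ee_pos: [512.9, 62.0, 74.8]
orientation: [-3.109, 0.45, -0.001]
contact_force: [0.0, -0.8, 0.4]
grip_width: 0.992
finger_force: 0.0
```

```bash
python3 -c "
from h import *
st()"
```

```text
{'clock': 6.25, 'joint_positions': [-0.998, 0.695, 1.121, 2.093, -0.831, 0.896, -1.246], 'qd': [0.004, 0.001, -0.003, 0.005, -0.002, 0.001, -0.0], 'effort': [-0.079, -36.913, 13.472, -13.897, 0.004, -0.005, -0.002], 'ee_pos': [512.869, 61.959, 74.844], 'orientation': [-3.109, 0.45, -0.001], 'contact_force': [0.042, -0.765, 0.448], 'moment': [-0.001, -0.016, -0.049], 'finger_force': 0.0, 'grip_width': 0.992}
```

Request:
{"fn": "jog_arm", "kwargs": {"delta_rot": [[0,0,0.149],[0,0,0.149],[0,0,0.149],[0,0,0.149],[0,0,0.149],[0,0,0.149],[0,0,0.149],[0,0,0.149],[0,0,0.149],[0,0,0.149]], "dp": [[0,0,0],[0,0,0],[0,0,0],[0,0,0],[0,0,0],[0,0,0],[0,0,0],[0,0,0],[0,0,0],[0,0,0]], "claw": [85,85,85,85,85,85,85,85,85,85]}}

```text
clock: 7.25
ee_pos: [512.6, 61.7, 74.8]
orientation: [2.586, 1.784, 0.001]
contact_force: [0.2, -0.1, 0.0]
grip_width: 0.995
finger_force: 0.0
```

Request:
{"fn": "jog_arm", "kwargs": {"delta_rot": [[0,0,0.149],[0,0,0.149],[0,0,0.149],[0,0,0.149],[0,0,0.149],[0,0,0.149],[0,0,0.149],[0,0,0.149],[0,0,0.149],[0,0,0.149]], "dp": [[0,0,0],[0,0,0],[0,0,0],[0,0,0],[0,0,0],[0,0,0],[0,0,0],[0,0,0],[0,0,0],[0,0,0]], "claw": [85,85,85,85,85,85,85,85,85,85]}}

```text
clock: 8.25
ee_pos: [512.6, 61.6, 74.8]
orientation: [0.691, 3.064, 0.001]
contact_force: [0.5, 0.3, -0.3]
grip_width: 0.992
finger_force: 0.0
```

```bash
cat >> h.py <<'E'
def sy():
    s=arm.read_state(); n=s['orientation']; b=(2*np.degrees(np.arctan2(n[1],n[0]))-90)%360
    print('t',round(s['clock'],2),'yaw',round(b if b<200 else b-360,2),'p',np.round(s['ee_pos'],1),'q',np.round(s['joint_positions'],2),'F',np.round(s['contact_force'],1),'M',np.round(s['moment'],2),'grip',round(s['grip_width'],3),round(s['finger_force'],1))
E
python3 -c "
from h import *
sy()"
```

```text
t 8.25 yaw 64.58 p [512.6  61.6  74.8] q [-0.47  0.43  0.33  2.07 -0.22  0.68  1.14] F [ 0.5  0.3 -0.3] M [-0.01 -0.04 -0.04] grip 0.992 0.0
```

Request:
{"fn": "jog_arm", "kwargs": {"delta_rot": [[0,0,0.149],[0,0,0.149],[0,0,0.149],[0,0,0.149],[0,0,0.149],[0,0,0.149],[0,0,0.149],[0,0,0.149],[0,0,0.01],[0,0,0]], "dp": [[0,0,0],[0,0,0],[0,0,0],[0,0,0],[0,0,0],[0,0,0],[0,0,0],[0,0,0],[0,0,0],[0,0,0]], "claw": [85,85,85,85,85,85,85,85,50,50]}}

```text
clock: 9.25
ee_pos: [512.9, 61.2, 75.2]
orientation: [-1.15, 2.923, -0.0]
contact_force: [-7.9, 0.7, 17.0]
grip_width: 0.704
finger_force: 60.1
```

Request:
{"fn": "jog_arm", "kwargs": {"delta_rot": [[0,0,0],[0,0,0],[0,0,-0.14],[0,0,-0.14],[0,0,-0.14],[0,0,-0.14],[0,0,-0.14],[0,0,-0.14],[0,0,-0.14],[0,0,-0.14]], "dp": [[0,0,0],[0,0,0],[0,0,-0.1],[0,0,-0.1],[0,0,-0.1],[0,0,-0.1],[0,0,-0.1],[0,0,-0.1],[0,0,-0.1],[0,0,-0.1]], "claw": [50,50,50,50,50,50,50,50,50,50]}}

```text
clock: 10.25
ee_pos: [512.4, 62.6, 74.7]
orientation: [-0.584, -3.087, -0.001]
contact_force: [-1.5, 1.6, 5.6]
grip_width: 0.7
finger_force: 64.3
```

```bash
python3 -c "
from h import *
sy()"
```

```text
t 10.25 yaw 68.58 p [512.4  62.6  74.7] q [-0.45  0.43  0.31  2.07 -0.21  0.68  1.19] F [-1.5  1.6  5.6] M [0.11 0.59 0.26] grip 0.7 64.3
```

Request:
{"fn": "jog_arm", "kwargs": {"delta_rot": [[0,0,-0.14],[0,0,-0.14],[0,0,-0.14],[0,0,-0.14],[0,0,-0.14],[0,0,-0.14],[0,0,-0.14],[0,0,-0.14],[0,0,0],[0,0,0]], "dp": [[0,0,-0.1],[0,0,-0.1],[0,0,-0.1],[0,0,-0.1],[0,0,-0.1],[0,0,-0.1],[0,0,-0.1],[0,0,-0.1],[0,0,0],[0,0,0]], "claw": [50,50,50,50,50,50,50,50,50,50]}}

```text
clock: 11.25
ee_pos: [513.5, 63.6, 74.0]
orientation: [-2.129, -2.31, -0.005]
contact_force: [0.2, 3.2, 4.4]
grip_width: 0.699
finger_force: 61.9
```

Request:
{"fn": "jog_arm", "kwargs": {"delta_rot": [[0,0,-0.03],[0,0,-0.03],[0,0,-0.03],[0,0,-0.03],[0,0,-0.03],[0,0,-0.03],[0,0,-0.03],[0,0,-0.03],[0,0,-0.03],[0,0,-0.03]], "dp": [[0,0,0],[0,0,0],[0,0,0],[0,0,0],[0,0,0],[0,0,-0.2],[0,0,0],[0,0,0],[0,0,0],[0,0,0]], "claw": [50,50,50,50,50,50,50,50,50,50]}}

```text
clock: 12.25
ee_pos: [513.9, 63.6, 73.8]
orientation: [-2.45, -1.966, -0.005]
contact_force: [1.6, 3.8, 5.7]
grip_width: 0.703
finger_force: 64.1
```

```bash
python3 -c "
from h import *
sy()"
```

```text
t 12.25 yaw -12.49 p [513.9  63.6  73.8] q [-0.74  0.5   0.69  2.08 -0.48  0.72  0.05] F [1.6 3.8 5.7] M [1.03 0.11 0.26] grip 0.703 64.1
```

Request:
{"fn": "jog_arm", "kwargs": {"delta_rot": [[0,0,-0.035],[0,0,-0.035],[0,0,-0.035],[0,0,-0.035],[0,0,-0.035],[0,0,-0.035],[0,0,-0.035],[0,0,-0.035],[0,0,-0.035],[0,0,-0.035]], "dp": [[0,0,0],[0,0,0],[0,0,0],[0,0,0],[0,0,0],[0,0,-0.2],[0,0,0],[0,0,0],[0,0,0],[0,0,0]], "claw": [50,50,50,50,50,50,50,50,50,50]}}

```text
clock: 13.25
ee_pos: [514.4, 63.4, 73.5]
orientation: [-2.755, -1.509, -0.006]
contact_force: [3.4, 4.6, 4.7]
grip_width: 0.702
finger_force: 64.1
```

```bash
python3 -c "
from h import *
sy()"
```

```text
t 13.25 yaw -32.58 p [514.4  63.4  73.5] q [-0.8   0.53  0.79  2.08 -0.56  0.74 -0.23] F [3.4 4.6 4.7] M [ 1.16 -0.26  0.19] grip 0.702 64.1
```

Request:
{"fn": "jog_arm", "kwargs": {"delta_rot": [[0,0,-0.035],[0,0,-0.035],[0,0,-0.035],[0,0,-0.035],[0,0,-0.035],[0,0,-0.035],[0,0,-0.035],[0,0,-0.035],[0,0,-0.035],[0,0,-0.035]], "dp": [[0,0,0],[0,0,0],[0,0,0],[0,0,0],[0,0,0],[0,0,-0.2],[0,0,0],[0,0,0],[0,0,0],[0,0,0]], "claw": [50,50,50,50,50,50,50,50,50,50]}}

```text
clock: 14.25
ee_pos: [514.8, 63.1, 73.3]
orientation: [2.976, 1.006, 0.007]
contact_force: [3.9, 4.1, 3.4]
grip_width: 0.698
finger_force: 63.9
```

```bash
python3 -c "
from h import *
sy()"
```

```text
t 14.25 yaw -52.64 p [514.8  63.1  73.3] q [-0.86  0.56  0.88  2.09 -0.63  0.77 -0.5 ] F [3.9 4.1 3.4] M [ 1.08 -0.55  0.25] grip 0.698 63.9
```

Request:
{"fn": "jog_arm", "kwargs": {"delta_rot": [[0,0,-0.03],[0,0,-0.03],[0,0,-0.03],[0,0,-0.03],[0,0,-0.03],[0,0,-0.03],[0,0,-0.03],[0,0,-0.03],[0,0,-0.03],[0,0,-0.03]], "dp": [[0,0,0],[0,0,0],[0,0,0],[0,0,0],[0,0,0],[0,0,-0.2],[0,0,0],[0,0,0],[0,0,0],[0,0,0]], "claw": [50,50,50,50,50,50,50,50,50,50]}}

```text
clock: 15.25
ee_pos: [518.9, 64.7, 73.7]
orientation: [3.074, 0.602, 0.014]
contact_force: [12.5, 4.9, -0.3]
grip_width: 0.705
finger_force: 238.2
```

```bash
python3 -c "
from h import *
sy()"
```

```text
t 15.25 yaw -67.83 p [518.9  64.7  73.7] q [-0.91  0.6   0.95  2.08 -0.69  0.8  -0.72] F [12.5  4.9 -0.3] M [ 0.5  -2.81  9.38] grip 0.705 238.2
```

Felt it seat: 9.4 N·m at yaw ≈ −67°. I'll hold briefly, then back off about 22° and look at where the hole is.

Request:
{"fn": "jog_arm", "kwargs": {"delta_rot": [[0,0,0],[0,0,0],[0,0,0.05],[0,0,0.05],[0,0,0.05],[0,0,0.05],[0,0,0.05],[0,0,0.05],[0,0,0.05],[0,0,0.05]], "dp": [[0,0,0],[0,0,0],[0,0,0],[0,0,0],[0,0,0],[0,0,0],[0,0,0.2],[0,0,0],[0,0,0],[0,0,0]], "claw": [50,50,50,50,50,50,50,50,50,50]}}

```text
clock: 16.25
ee_pos: [517.8, 66.4, 73.8]
orientation: [-2.922, -1.151, -0.02]
contact_force: [5.8, 14.1, 3.6]
grip_width: 0.706
finger_force: 200.5
```

```bash
python3 -c "
from h import *
sy()"
```

```text
t 16.25 yaw -47.0 p [517.8  66.4  73.8] q [-0.85  0.55  0.85  2.08 -0.62  0.76 -0.43] F [ 5.8 14.1  3.6] M [ 1.8  -2.4  -0.28] grip 0.706 200.5
```

Request:
{"fn": "jog_arm", "kwargs": {"delta_rot": [[0,0,0],[0,0,0],[0,0,0],[0,0,0],[0,0,0],[0,0,0],[0,0,0],[0,0,0],[0,0,0],[0,0,0]], "dp": [[0,0,0],[0,0,0],[0,0,0],[0,0,0],[0,0,25],[0,0,30],[0,0,30],[0,0,30],[0,0,15],[0,0,0]], "claw": [50,85,85,85,85,85,85,85,85,85]}}

```text
clock: 17.25
ee_pos: [513.2, 61.2, 203.6]
orientation: [-2.922, -1.153, -0.005]
contact_force: [-0.3, -0.2, -1.0]
grip_width: 0.991
finger_force: 0.0
```

```bash
python3 - <<'E'
from h import *
sy()
s=np.mean([arm.read_camera('side') for _ in range(4)],0); t=arm.read_camera('top'); sy()
cv2.imwrite('pics/s1.png',s); cv2.imwrite('pics/t1.png',t)
cv2.imwrite('pics/b.png',cv2.resize(s[215:265,200:270].astype(np.float32),(800,571),interpolation=cv2.INTER_CUBIC))
E
```

```text
t 17.25 yaw -46.92 p [513.2  61.2 203.6] q [-1.03  0.37  1.05  1.98 -0.38  1.   -0.61] F [-0.3 -0.2 -1. ] M [ 0.    0.04 -0.03] grip 0.991 0.0
t 17.5 yaw -46.84 p [511.5  61.6 201. ] q [-1.02  0.37  1.05  1.98 -0.38  1.   -0.61] F [-0.9 -0.1  0. ] M [-0.    0.05 -0.01] grip 0.996 0.0[ WARN:0@1.996] global loadsave.cpp:1063 imwrite_ Unsupported depth image for selected encoder is fallbacked to CV_8U.
```

View pics/b.png

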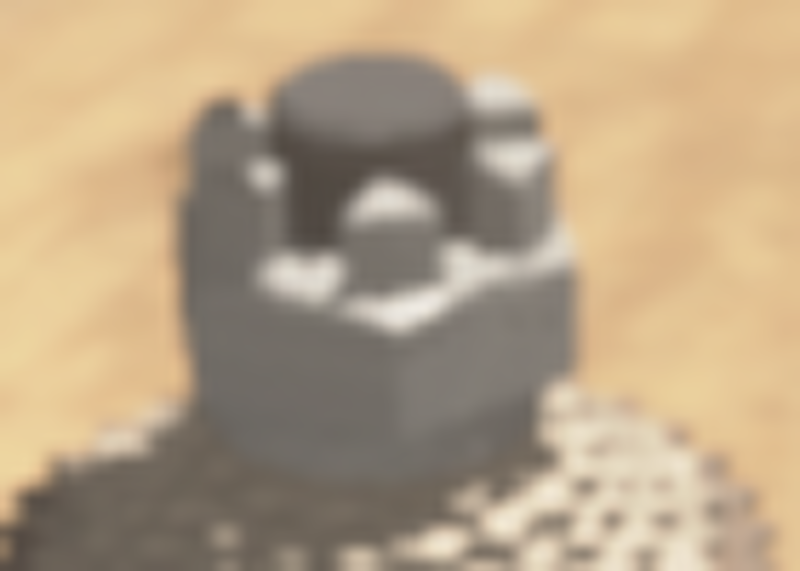

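```bash
python3 - <<'E'
from h import *
from scipy.optimize import least_squares
h=lambda u,v:(200+u/(800/70),215+v/(571/50))
for p,z in [((398,330),104.2),((303,280),104.2),((460,262),104.2),((575,255),104.2),((388,195),118.2),((370,100),126)]:
    q=ray('side',*h(*p),z); d=q[:2]-[512.5,61.5]; print(p,q.round(1),np.hypot(*d).round(1),np.degrees(np.arctan2(d[1],d[0])).round(1))
# overlay for candidate bearings, enlarged, contrast stretched
s=cv2.imread('pics/s1.png'); k=11.43
# calibrate offset: axle top centre
img=cv2.resize(s[215:265,200:270],(800,571),interpolation=cv2.INTER_CUBIC)
off=np.array([370,100])-(np.array(proj('side',[512.5,61.5,126]))-[200,215])*k; print('off',off)
out=[]
for a in (13,28):
    im=cv2.convertScaleAbs(img,alpha=1.0)
    P=lambda p:tuple(int(x) for x in (np.array(proj('side',p))-[200,215])*k+off)
    for z in (80.2,104.2):
        pts=[P([512.5+34.64*np.cos(t),61.5+34.64*np.sin(t),z]) for t in np.radians(a+30+60*np.arange(6))]
        cv2.polylines(im,[np.array(pts)],True,(0,0,255),1)
    for b in a+60*np.arange(6):
        c,s_=np.cos(np.radians(b)),np.sin(np.radians(b))
        for w in (-7.25,7.25):
            cv2.line(im,P([512.5+16*c-w*s_,61.5+16*s_+w*c,104.2]),P([512.5+29*c-w*s_,61.5+29*s_+w*c,104.2]),(0,255,0),1)
    out.append(im[20:470,150:600])
dark=cv2.convertScaleAbs(img,alpha=2.2,beta=-110)
o=np.hstack(out); cv2.imwrite('pics/c.png',cv2.resize(o,(800,400)))
cv2.imwrite('pics/d.png',dark)
E
```

```text
(398, 330) [493.9  99.4 104.2] 42.2 116.1
(303, 280) [513.5  88.7 104.2] 27.3 88.0
(460, 262) [493.1  75.6 104.2] 24.0 144.0
(575, 255) [477.2  67.9 104.2] 35.9 169.8
(388, 195) [501.1  84.3 118.2] 25.5 116.6
(370, 100) [509.8  69.  126. ] 8.0 109.4
off [-2.01588062 21.32576093]
```

View pics/c.png

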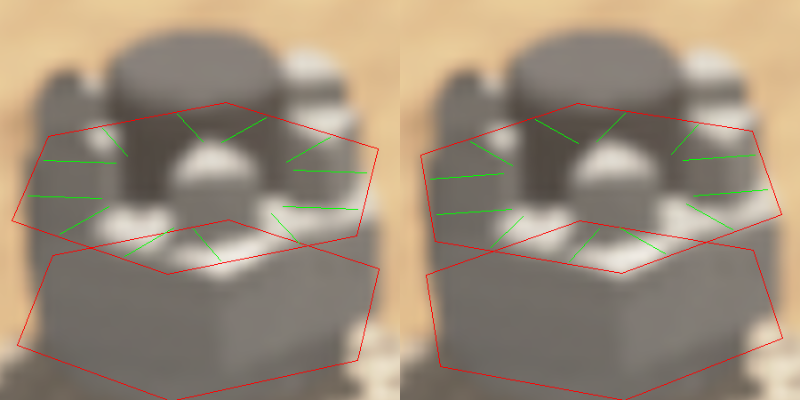

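The overlay at 28° (right half) matches: slots now at bearings 88°, 148° and 28°. The nut turned about 15° more than the gripper shows, probably during release. Next, look for the hole itself with stretched contrast.

```bash
python3 - <<'E'
from h import *
# unwrap axle side surface: brightness at each bearing/height, for initial & current side images
z2=cv2.imread('pics/z2.png'); a0=cv2.cvtColor(z2,cv2.COLOR_BGR2GRAY).astype(float)
s=cv2.cvtColor(cv2.imread('pics/s1.png'),cv2.COLOR_BGR2GRAY).astype(np.float32)
k=11.43; off=np.array([370,100])/k+[200,215]-proj('side',[512.5,61.5,126]); off0=np.array([331,135])/10+[200,210]-proj('side',[512.5,61.5,126])
print(off,off0)
for z in (122,119,116,113,110,107):
    r0=[];r1=[]
    for b in range(50,185,8):
        P=[512.5+16*np.cos(np.radians(b)),61.5+16*np.sin(np.radians(b)),z]; p=proj('side',P)
        q=((p+off0)-[200,210])*10; r0.append(int(a0[min(499,int(q[1])),int(q[0])]))
        u=p+off; r1.append(int(cv2.getRectSubPix(s,(1,1),tuple(map(float,u)))[0,0]))
    print(z,'init',r0); print('    now ',r1)
print(list(range(50,185,8)))
c=cv2.convertScaleAbs(cv2.resize(s[215:245,208:260],(780,450),interpolation=cv2.INTER_CUBIC),alpha=3,beta=-190)
d=cv2.convertScaleAbs(cv2.resize(a0[60:340,100:540],(780,496)),alpha=3,beta=-190)
cv2.imwrite('pics/e.png',cv2.resize(np.hstack([c,cv2.resize(d,(780,450))]),(800,240)))
E
```

```text
[-0.17636751  1.86577086] [0.55267886 1.61686447]
122 init [83, 112, 153, 173, 133, 83, 79, 77, 77, 78, 84, 138, 181, 174, 144, 119, 118]
    now  [82, 79, 77, 76, 77, 78, 79, 91, 108, 102, 90, 85, 85, 86, 91, 100, 116]
119 init [171, 198, 207, 197, 147, 96, 92, 89, 80, 77, 86, 136, 188, 205, 203, 194, 175]
    now  [115, 88, 76, 74, 74, 76, 97, 150, 191, 186, 150, 107, 88, 85, 90, 100, 117]
116 init [178, 165, 153, 141, 118, 100, 96, 93, 82, 77, 81, 108, 131, 144, 157, 172, 185]
    now  [107, 84, 75, 75, 75, 91, 144, 190, 200, 200, 190, 162, 118, 91, 89, 94, 101]
113 init [115, 108, 106, 107, 104, 97, 95, 93, 84, 80, 84, 100, 113, 114, 119, 122, 128]
    now  [97, 83, 75, 75, 77, 100, 133, 140, 136, 138, 139, 142, 126, 100, 91, 94, 99]
110 init [105, 104, 104, 108, 123, 153, 167, 172, 164, 123, 97, 108, 114, 111, 113, 118, 120]
    now  [97, 85, 77, 78, 85, 101, 113, 115, 115, 118, 119, 120, 117, 106, 96, 94, 99]
107 init [106, 105, 105, 115, 156, 198, 209, 209, 208, 177, 113, 105, 114, 114, 117, 117, 121]
    now  [104, 102, 115, 133, 164, 150, 122, 114, 114, 115, 117, 122, 144, 166, 158, 127, 107]
[50, 58, 66, 74, 82, 90, 98, 106, 114, 122, 130, 138, 146, 154, 162, 170, 178]
```

View pics/e.png

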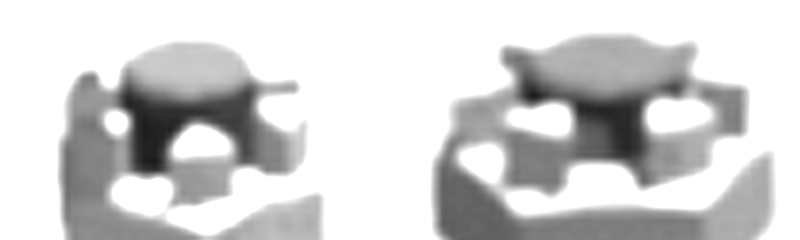

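Request:
{"fn": "jog_arm", "kwargs": {"delta_rot": [[0,0,0],[0,0,0],[0,0,0],[0,0,0],[0,0,0],[0,0,0],[0,0,0],[0,0,0],[0,0,0],[0,0,0]], "dp": [[0,-40,0],[0,-40,0],[0,-40,0],[0,-40,0],[0,-40,0],[0,-40,0],[0,-40,0],[0,0,0],[0,0,0],[0,0,0]], "claw": [85,85,85,85,85,85,85,85,85,85]}}

```text
clock: 18.5
ee_pos: [512.5, -217.0, 201.5]
orientation: [-2.919, -1.157, 0.002]
contact_force: [0.0, 0.7, 0.5]
grip_width: 0.999
finger_force: 0.0
```

```bash
python3 - <<'E'
from h import *
sy()
s=arm.read_camera('side');t=arm.read_camera('top');cv2.imwrite('pics/s2.png',s);cv2.imwrite('pics/t2.png',t)
s0=cv2.cvtColor(cv2.imread('pics/z2.png'),cv2.COLOR_BGR2GRAY)
s0=cv2.resize(s0,(70,50),interpolation=cv2.INTER_AREA); g=cv2.cvtColor(s,cv2.COLOR_BGR2GRAY)
g3=s
print('init rows 218-240, cols 216-250'); print(' '*4,list(range(218,249)))
for r in range(218,240): print(r,' '.join('%3d'%v for v in s0[r-210,18:49]))
print('now')
for r in range(218,240): print(r,' '.join('%3d'%v for v in g[r,218:249]))
E
```

```text
t 18.5 yaw -46.74 p [ 512.5 -217.   201.5] q [-0.42  0.45  1.    1.89 -0.43  1.04 -0.06] F [0.  0.7 0.5] M [ 0.05 -0.   -0.02] grip 0.999 0.0
init rows 218-240, cols 216-250
     [218, 219, 220, 221, 222, 223, 224, 225, 226, 227, 228, 229, 230, 231, 232, 233, 234, 235, 236, 237, 238, 239, 240, 241, 242, 243, 244, 245, 246, 247, 248]
218 187 187 188 190 191 194 197 199 199 194 188 185 182 179 176 176 177 175 184 197 201 200 198 194 190 190 188 186 184 184 185
219 189 189 188 189 193 199 203 204 201 187 172 164 159 157 156 155 155 156 168 189 200 201 196 187 181 184 186 186 184 185 186
220 192 190 181 172 176 184 191 191 180 160 144 135 130 128 128 128 128 129 138 154 169 174 168 157 157 172 184 186 186 187 187
221 195 190 166 137 134 142 152 154 142 130 126 123 122 121 121 121 122 122 123 128 133 137 132 127 136 164 185 189 190 190 189
222 196 190 159 120 108 110 119 126 124 123 123 123 122 122 122 121 121 122 122 122 123 122 119 120 136 168 191 198 200 197 191
223 199 192 165 126 109 104 109 118 122 123 122 122 121 122 122 123 122 122 122 122 121 119 118 124 150 181 199 205 207 204 1
[... 4170 characters left out ...]
 140 138 135 131 114  90  88  98 103 104 106 117 126 131 155
235 108 104 104 110 119 123 110  87  75  72  74  90 108 116 116 115 117 118 117 117 112 104 105 103 104 105 105 116 127 145 181
236 106 104 104 109 119 125 117 103  91  87  90  98 107 111 111 112 114 116 115 118 136 161 168 145 116 114 114 123 144 175 200
237 103 104 104 109 122 142 160 165 144 142 161 146 119 112 111 112 113 113 115 120 152 194 208 192 173 169 161 159 177 197 203
238 109 103 107 115 139 174 201 208 194 194 206 181 135 112 111 112 112 112 115 122 149 191 211 210 206 200 187 177 181 181 173
239 134 112 133 150 167 197 211 213 212 213 211 179 131 113 112 111 116 119 122 132 155 194 209 199 184 173 164 155 150 142 132
```

The init/now pixel comparison shows the hole near bearing 90°: its lighter floor was visible before, with the right edge at about 115°. The nut slot stands at about 88°, so it is lined up within tolerance, roughly 35° back from the seat. Now for the pin.

Request:
{"fn": "jog_arm", "kwargs": {"delta_rot": [[0,0,0.104],[0,0,0.104],[0,0,0.104],[0,0,0.104],[0,0,0.104],[0,0,0.104],[0,0,0.104],[0,0,0.104],[0,0,0],[0,0,0]], "dp": [[-10.2,-16.9,-15],[-10.2,-16.9,-15],[-10.2,-16.9,-15],[-10.2,-16.9,-15],[-10.2,-16.9,-15],[-10.2,-16.9,-15],[-10.2,-16.9,-15],[-10.2,-16.9,-15],[0,0,0],[0,0,0]], "claw": [35,35,35,35,35,35,35,35,35,35]}}

```text
clock: 19.6
ee_pos: [431.5, -352.6, 82.5]
orientation: [-2.206, -2.236, -0.001]
contact_force: [-0.2, 0.1, -0.7]
grip_width: 0.41
finger_force: 0.0
```

```bash
python3 - <<'E'
from h import *
sy()
s=arm.read_camera('top');cv2.imwrite('pics/t3.png',s)
cv2.imwrite('pics/f.png',cv2.resize(s[190:260,295:388],(800,602))[:600])
E
```

```text
t 19.6 yaw 0.79 p [ 431.5 -352.6   82.5] q [ 0.13  0.53  0.65  1.98 -0.45  0.78  1.04] F [-0.2  0.1 -0.7] M [ 0.05 -0.01 -0.01] grip 0.41 0.0
```

View pics/f.png

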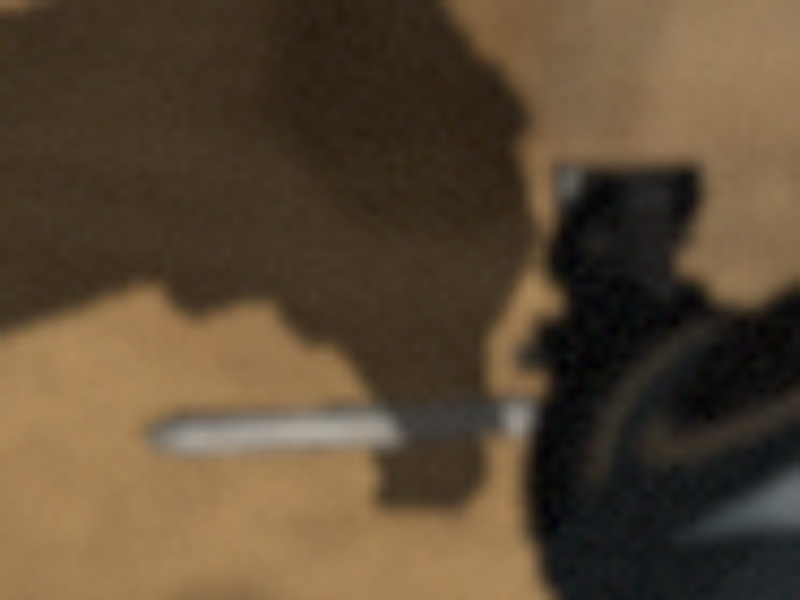

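Pin unchanged: tip at (150,432) in the crop, gripper over its bend end. Descend and close.

Request:
{"fn": "jog_arm", "kwargs": {"delta_rot": [[0,0,0],[0,0,0],[0,0,0],[0,0,0],[0,0,0],[0,0,0],[0,0,0],[0,0,0],[0,0,0],[0,0,0]], "dp": [[0,0,-20],[0,0,-20],[0,0,-20],[0,0,-14],[0,0,-5],[0,0,0],[0,0,0],[0,0,0],[0,0,0],[0,0,0]], "claw": [35,35,35,35,35,35,0,0,0,0], "force": 60}}

```text
clock: 20.65
ee_pos: [431.6, -354.0, 4.6]
orientation: [2.204, 2.237, 0.001]
contact_force: [-0.4, 1.4, 6.9]
grip_width: 0.076
finger_force: 58.9
```

```bash
python3 -c "
from h import *
sy()"
```

```text
t 20.65 yaw 0.85 p [ 431.6 -354.     4.6] q [ 0.21  0.64  0.54  2.01 -0.55  0.63  1.13] F [-0.4  1.4  6.9] M [0.23 0.08 0.03] grip 0.076 58.9
```

Request:
{"fn": "jog_arm", "kwargs": {"delta_rot": [[0,0,0],[0,0,0],[0,0,0],[0,0,0],[0,0,0],[0,0,0],[0,0,0],[0,0,0],[0,0,0],[0,0,0]], "dp": [[0,0,0],[0,0,0],[0,0,0],[0,0,0],[0,0,0],[0,0,0],[0,0,0],[0,0,0],[0,0,0],[0,0,0]], "claw": [22,22,22,22,22,22,22,22,22,22]}}

```text
clock: 21.65
ee_pos: [431.0, -353.6, 3.5]
orientation: [2.205, 2.238, 0.0]
contact_force: [-0.8, -0.6, -1.1]
grip_width: 0.254
finger_force: 0.0
```

```bash
python3 -c "
from h import *
sy()"
```

```text
t 21.65 yaw 0.86 p [ 431.  -353.6    3.5] q [ 0.21  0.64  0.54  2.01 -0.55  0.63  1.13] F [-0.8 -0.6 -1.1] M [ 0.03  0.06 -0.01] grip 0.254 0.0
```

Request:
{"fn": "jog_arm", "kwargs": {"delta_rot": [[0,0,0],[0,0,0],[0,0,0],[0,0,0],[0,0,0],[0,0,0],[0,0,0],[0,0,0],[0,0,0],[0,0,0]], "dp": [[0,0,-1],[0,0,-1],[0,0,-1],[0,0,0],[0,0,0],[0,0,0],[0,0,0],[0,0,0],[0,0,0],[0,0,0]], "claw": [22,22,22,22,22,0,0,0,0,0], "force": 60}}

```text
clock: 22.65
ee_pos: [431.1, -353.6, 0.6]
orientation: [2.205, 2.238, 0.0]
contact_force: [-0.5, -0.1, 3.0]
grip_width: 0.083
finger_force: 58.9
```

```bash
python3 -c "
from h import *
sy()"
```

```text
t 22.65 yaw 0.86 p [ 431.1 -353.6    0.6] q [ 0.21  0.65  0.54  2.02 -0.56  0.63  1.14] F [-0.5 -0.1  3. ] M [ 0.14  0.07 -0.02] grip 0.083 58.9
```

Request:
{"fn": "jog_arm", "kwargs": {"delta_rot": [[0,0,0],[0,0,0],[0,0,0],[0,0,0],[0,0,0],[0,0,0],[0,0,0],[0,0,0],[0,0,0],[0,0,0]], "dp": [[0,0,8],[0,0,16],[0,0,20],[0,0,20],[5,16,8],[8,26,8],[8,26,8],[8,26,8],[8,26,8],[8,26,3]], "claw": [0,0,0,0,0,0,0,0,0,0]}}

```text
clock: 23.65
ee_pos: [476.6, -206.8, 109.2]
orientation: [2.204, 2.236, 0.002]
contact_force: [0.5, -0.2, -0.4]
grip_width: 0.086
finger_force: 58.7
```

```bash
python3 -c "
from h import *
sy()"
```

```text
t 23.65 yaw 0.84 p [ 476.6 -206.8  109.2] q [-0.21  0.43  0.7   2.05 -0.39  0.78  0.73] F [ 0.5 -0.2 -0.4] M [-0.03 -0.01  0.01] grip 0.086 58.7
```

Request:
{"fn": "jog_arm", "kwargs": {"delta_rot": [[0,0,0],[0,0,0],[0,0,0],[0,0,0],[0,0,0],[0,0,0],[0,0,0],[0,0,0],[0,0,0],[0,0,0]], "dp": [[8,26,0],[8,26,0],[8,26,0],[8,26,0],[5,20,0],[0,10,0],[0,0,0],[0,0,0],[0,0,0],[0,0,0]], "claw": [0,0,0,0,0,0,0,0,0,0]}}

```text
clock: 24.65
ee_pos: [512.7, -74.9, 107.6]
orientation: [2.207, 2.235, -0.0]
contact_force: [0.9, -0.1, -0.8]
grip_width: 0.081
finger_force: 58.7
```

```bash
python3 - <<'E'
from h import *
sy()
s=arm.read_camera('side');t=arm.read_camera('top');cv2.imwrite('pics/s4.png',s);cv2.imwrite('pics/t4.png',t);sy()
for n in ('top','side'):
  for P in ([513,61.6,126],[513,17,112],[513,-72,112],[513,-95,112]): print(n,proj(n,P).round(1))
a=cv2.resize(t[165:245,130:240],(550,400),interpolation=cv2.INTER_CUBIC)
b=cv2.resize(s[185:265,215:265],(250,400),interpolation=cv2.INTER_CUBIC)
cv2.imwrite('pics/g.png',np.hstack([a,b]))
E
```

```text
t 24.65 yaw 0.73 p [512.7 -74.9 107.6] q [-0.47  0.43  0.69  2.06 -0.39  0.78  0.46] F [ 0.9 -0.1 -0.8] M [ 0.02  0.05 -0.  ] grip 0.081 58.7
t 24.75 yaw 0.77 p [512.8 -74.4 107.5] q [-0.48  0.43  0.69  2.06 -0.39  0.78  0.46] F [-0.1 -0.5 -1.2] M [ 0.01 -0.03  0.02] grip 0.084 58.7
top [154.9 206.4]
top [178.5 205.9]
top [222.6 204.7]
top [234.  204.4]
side [232.3 221.9]
side [241.2 219.4]
side [256.  203.1]
side [259.3 199.4]
```

View pics/g.png

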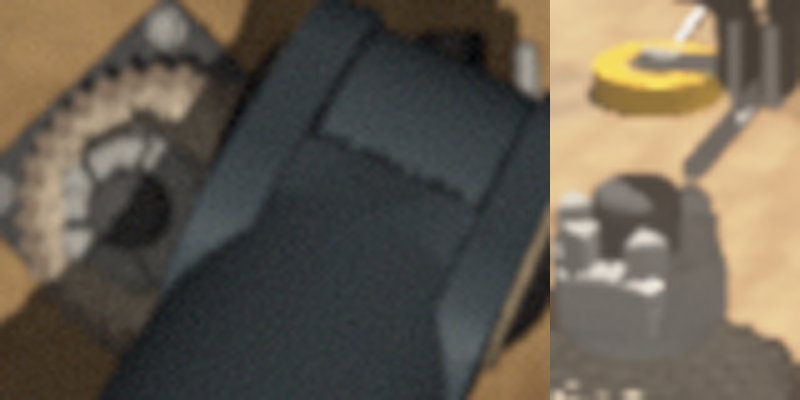

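Pin is held level, its tip at (690,178) in the right panel, pointing just past the nut's right rim. I'll measure its axis to sub-pixel.

```bash
python3 - <<'E'
from h import *
g=cv2.cvtColor(cv2.imread('pics/s4.png'),cv2.COLOR_BGR2GRAY)
print('     ',' '.join('%3d'%c for c in range(234,262)))
for r in range(203,228): print(r,' ',' '.join('%3d'%v for v in g[r,234:262]))
for P in ([513,14,112],[510,14,112],[513,8,112],[513,-30,112],[510,-30,112]): print(P,proj('side',P).round(2),(proj('side',P)+[-.3,1.5]).round(2))
E
```

```text
234 235 236 237 238 239 240 241 242 243 244 245 246 247 248 249 250 251 252 253 254 255 256 257 258 259 260 261
203   129 132 132 132 130 130 130 129 126 128 131 132 133 134 133 138 136 121 108  95  98 103  98  97 111 114 101  82
204   118 119 120 119 119 121 123 124 124 128 131 132 134 137 147 165 162 133 111 103 104 105 102 104 113 115 107 104
205   119 119 120 120 119 118 121 123 126 130 132 136 138 147 169 184 175 140 111 105 108 109 107 109 115 117 115 126
206   119 119 120 119 120 120 124 128 129 134 145 153 162 175 186 191 172 134 113 117 135 132 123 135 137 134 136 150
207   127 126 126 127 129 129 130 141 148 159 175 181 186 193 193 181 148 121 143 164 165 152 150 170 171 167 168 171
208   171 170 171 170 170 168 166 174 180 187 195 196 197 196 186 155 119 116 164 186 169 160 174 186 187 186 185 185
209   200 200 199 198 196 195 194 195 197 197 200 201 199 189 161 126 108 111 141 158 157 172 186 189 191 191 192 193
210   203 201 199 198 197 198 198 199 200 201 203 202 192 163 127 110 106 108 119 140 165 184 190 192 194 195 196 197
211   200 199 197 196 196 197 199 200 201 20
[... 1497 characters left out ...]
96  79  76  77  77  77  83 100 113 115 114 119 136 172 190 191 190 190 192 193 195 196 198 196 195 193 191 191
225   111  90  79  77  78  77  82 102 114 115 116 115 123 163 190 192 192 193 196 197 198 199 200 199 197 193 192 191
226   113  96  80  78  78  78  80  99 114 115 116 116 121 161 189 193 194 196 200 202 203 202 201 199 194 191 191 190
227    96  86  80  79  79  76  78  96 110 111 111 111 114 141 172 190 197 201 202 203 204 203 200 196 192 189 188 188
[513, 14, 112] [241.7  218.84] [241.4  220.34]
[510, 14, 112] [243.19 219.04] [242.89 220.54]
[513, 8, 112] [242.79 217.63] [242.49 219.13]
[513, -30, 112] [249.35 210.39] [249.05 211.89]
[510, -30, 112] [250.78 210.57] [250.48 212.07]
```

Request:
{"fn": "jog_arm", "kwargs": {"delta_rot": [[0,0,0],[0,0,0],[0,0,0],[0,0,0],[0,0,0],[0,0,0],[0,0,0],[0,0,0],[0,0,0],[0,0,0]], "dp": [[0,4,0],[0,4,0],[0,4,0],[0,4,0],[0,4,0],[0,4,0],[0,4,0],[0,4,0],[0,4,0],[0,3,0]], "claw": [0,0,0,0,0,0,0,0,0,0]}}

```text
clock: 25.75
ee_pos: [513.0, -34.2, 107.4]
orientation: [2.204, 2.238, 0.0]
contact_force: [0.8, -0.7, -0.7]
grip_width: 0.082
finger_force: 58.7
```

```bash
python3 -c "
from h import *
sy()"
```

```text
t 25.75 yaw 0.88 p [513.  -34.2 107.4] q [-0.55  0.43  0.69  2.06 -0.38  0.78  0.38] F [ 0.8 -0.7 -0.7] M [-0.05 -0.09 -0.07] grip 0.082 58.7
```

Tip should now be past the axle surface with no resistance. Continue.

Request:
{"fn": "jog_arm", "kwargs": {"delta_rot": [[0,0,0],[0,0,0],[0,0,0],[0,0,0],[0,0,0],[0,0,0],[0,0,0],[0,0,0],[0,0,0],[0,0,0]], "dp": [[0,3,0],[0,3,0],[0,3,0],[0,3,0],[0,3,0],[0,3,0],[0,3,0],[0,3,0],[0,3,0],[0,0,0]], "claw": [0,0,0,0,0,0,0,0,0,0]}}

```text
clock: 26.75
ee_pos: [512.9, -6.9, 107.4]
orientation: [-2.204, -2.239, -0.0]
contact_force: [0.5, 1.0, -1.1]
grip_width: 0.083
finger_force: 58.7
```

```bash
python3 -c "
from h import *
sy()"
```

```text
t 26.75 yaw 0.9 p [512.9  -6.9 107.4] q [-0.61  0.42  0.69  2.07 -0.38  0.78  0.33] F [ 0.5  1.  -1.1] M [ 0.05 -0.09 -0.03] grip 0.083 58.7
```

Request:
{"fn": "jog_arm", "kwargs": {"delta_rot": [[0,0,0],[0,0,0],[0,0,0],[0,0,0],[0,0,0],[0,0,0],[0,0,0],[0,0,0],[0,0,0],[0,0,0]], "dp": [[0,2,0],[0,2,0],[0,2,0],[0,2,0],[0,2,0],[0,2,0],[0,2,0],[0,2,0],[0,2,0],[0,1,0]], "claw": [0,0,0,0,0,0,0,0,0,0]}}

```text
clock: 27.75
ee_pos: [513.1, 11.7, 107.5]
orientation: [2.204, 2.238, 0.0]
contact_force: [1.9, -0.7, -1.5]
grip_width: 0.084
finger_force: 58.6
```

```bash
python3 - <<'E'
from h import *
sy()
s=arm.read_camera('side'); cv2.imwrite('pics/s5.png',s); g=cv2.cvtColor(s,cv2.COLOR_BGR2GRAY)
print('     ',' '.join('%3d'%c for c in range(216,244)))
for r in range(222,248): print(r,' ',' '.join('%3d'%v for v in g[r,216:244]))
for y in (85,91.6,95,100,105): print(y,(proj('side',[512.5,y,112])+[-.3,1.5]).round(2))
E
```

```text
t 27.75 yaw 0.87 p [513.1  11.7 107.5] q [-0.64  0.42  0.69  2.07 -0.38  0.78  0.29] F [ 1.9 -0.7 -1.5] M [-0.16 -0.19 -0.11] grip 0.084 58.6
      216 217 218 219 220 221 222 223 224 225 226 227 228 229 230 231 232 233 234 235 236 237 238 239 240 241 242 243
222   207 206 204 198 196 199 195 173 126  93  77  73  73  73  72  73  73  72  72  73  73  73  74  77  94 130 156 183
223   205 194 176 161 162 176 179 146  94  76  72  73  72  72  74  72  72  73  74  73  74  73  73  75  83 102 119 156
224   196 168 130 113 118 134 142 117  80  74  73  73  72  72  72  73  72  73  73  74  73  74  74  76  81  99 113 120
225   180 141 112 108 109 111 111  95  77  74  74  74  74  74  74  74  74  75  76  74  76  74  75  77  81 100 115 116
226   159 124 113 112 113 114 109  92  76  75  76  76  76  76  76  76  77  75  76  76  76  76  76  75  79  98 113 115
227   143 118 114 114 114 114 111  94  76  74  76  76  76  77  77  77  77  77  76  77  76  76  76  75  76  95 111 111
228   140 117 114 114 113 112 109  94  77  74  75  75  76  77  78  78  78  77  76  77  76  76  76  75  78  96 106 107
229   141 114 
[... 1626 characters left out ...]
107 108 109
243   127 111 110 110 109 110 109 110 110 111 111 110 110 112 111 112 111 111 110 109 108 108 108 107 107 108 108 109
244   134 112 111 111 110 111 110 111 110 110 110 110 111 111 110 109 110 111 110 109 109 108 108 108 107 108 109 109
245   140 113 110 111 111 111 111 111 112 111 110 111 111 110 110 110 110 110 109 109 108 108 107 107 108 108 109 109
246   154 113 109 109 109 110 110 110 110 111 111 112 112 111 111 111 110 110 111 108 108 107 107 107 107 108 109 109
247   161 115 108 109 109 109 110 109 109 109 110 110 110 110 112 111 112 111 111 109 108 107 106 107 108 108 108 108
85 [227.43 236.1 ]
91.6 [225.97 237.72]
95 [225.21 238.56]
100 [224.08 239.82]
105 [222.93 241.09]
```

Request:
{"fn": "jog_arm", "kwargs": {"delta_rot": [[0,0,0],[0,0,0],[0,0,0],[0,0,0],[0,0,0],[0,0,0],[0,0,0],[0,0,0],[0,0,0],[0,0,0]], "dp": [[0,1,0],[0,1,0],[0,0,0],[0,0,0],[0,0,0],[0,0,0],[0,0,0],[0,0,0],[0,0,0],[0,0,0]], "claw": [0,0,0,0,0,28,28,28,28,28]}}

```text
clock: 28.8
ee_pos: [512.9, 13.5, 107.4]
orientation: [-2.205, -2.238, 0.0]
contact_force: [0.4, 0.7, 0.1]
grip_width: 0.328
finger_force: 0.0
```

Request:
{"fn": "jog_arm", "kwargs": {"delta_rot": [[0,0,0],[0,0,0],[0,0,0],[0,0,0],[0,0,0],[0,0,0],[0,0,0],[0,0,0],[0,0,0],[0,0,0]], "dp": [[0,0,3],[0,0,6],[0,0,10],[0,0,15],[0,0,20],[0,0,20],[0,-40,20],[0,-40,10],[0,-40,0],[0,-40,0]], "claw": [28,28,28,28,28,28,28,28,28,28]}}

```text
clock: 29.8
ee_pos: [513.3, -148.0, 213.0]
orientation: [2.203, 2.238, 0.003]
contact_force: [0.1, -0.7, -0.3]
grip_width: 0.325
finger_force: 0.0
```

Request:
{"fn": "jog_arm", "kwargs": {"delta_rot": [[0,0,0],[0,0,0],[0,0,0],[0,0,0],[0,0,0],[0,0,0],[0,0,0],[0,0,0],[0,0,0],[0,0,0]], "dp": [[0,-40,0],[0,-40,0],[0,-40,0],[0,0,0],[0,0,0],[0,0,0],[0,0,0],[0,0,0],[0,0,0],[0,0,0]], "claw": [28,28,28,28,28,28,28,28,28,28]}}

```text
clock: 30.8
ee_pos: [513.1, -266.0, 211.5]
orientation: [-2.204, -2.239, -0.0]
contact_force: [0.4, -0.2, -0.2]
grip_width: 0.326
finger_force: 0.0
```

```bash
python3 - <<'E'
from h import *
sy()
s=arm.read_camera('side'); t=arm.read_camera('top'); cv2.imwrite('pics/s6.png',s); cv2.imwrite('pics/t6.png',t)
g=cv2.cvtColor(t,cv2.COLOR_BGR2GRAY); g0=cv2.cvtColor(cv2.imread('pics/t2.png'),cv2.COLOR_BGR2GRAY)
d=g.astype(int)-g0
print('top: now-before diff'); print('     ',' '.join('%3d'%c for c in range(126,206,2)))
for r in range(198,216): print(r,' ',' '.join('%3d'%v for v in d[r,126:206:2]))
gs=cv2.cvtColor(s,cv2.COLOR_BGR2GRAY).astype(int)-cv2.cvtColor(cv2.imread('pics/s2.png'),cv2.COLOR_BGR2GRAY)
print('side diff'); print('     ',' '.join('%3d'%c for c in range(216,256)))
for r in range(206,246): print(r,' ',' '.join('%3d'%v for v in gs[r,216:256]))
for y in (-13,0,26,30,93,97,101,105): print(y,'top',proj('top',[513,y,112]).round(1),'side',(proj('side',[513,y,112])+[-.3,1.5]).round(1))
E
```

```text
t 30.8 yaw 0.91 p [ 513.1 -266.   211.5] q [-0.2   0.41  0.81  1.83 -0.34  1.05  0.75] F [ 0.4 -0.2 -0.2] M [ 0.02 -0.02  0.05] grip 0.326 0.0
top: now-before diff
      126 128 130 132 134 136 138 140 142 144 146 148 150 152 154 156 158 160 162 164 166 168 170 172 174 176 178 180 182 184 186 188 190 192 194 196 198 200 202 204
198     0  -1   2   0   1   0   3  -2 -12   5   4   2   1   3  -1   2  -1   3   2   1   4   5   2   5 -20 -35 -55 -57 -52 -11  20  16   0   8   5  43  67  87  51   5
199    -1   0   0   3  -1   3   2 -14 -35   3   2   3   2   1   1   1  -2   3   2   1   2   7   5   2 -66 -81 -79 -82 -49 -13  -2   2  10   6  -3  31  58  67  31  -3
200     0   2   2   1   1   0   4 -14 -40   4   6  -3   2   1   0   4  -1   2  -2   1   2  -1   1   1 -88 -104 -94 -79 -29   2   5  17   9   7  -5  22  43  47   5  -2
201     1   3   1   1   1   2   4  -9 -25   3   4   0   3   0   3  -1   2  -1   2   1   7   2   5   2 -86 -111 -90 -46  -5   7  21  43  25   9   2  17  41  20  -4   1
202     3   3   3   1   0   1   4  -4  -6  -1  -4   2  -3  -6   4   1   3  -3   4   0  -5  -3 -17  -7 -7
[... 8711 characters left out ...]
0   1   0   1   1   6 -18 -67 -92 -95 -99 -100
244    34   5   1   0   1   1   1   2   1   1   1   2   0   0   1   2   1   0   1   1   1   0   2   1   3   1   1   1   1   1   2   1   5  11   4 -35 -76 -94 -99 -101
245    41   6   0   1   1   1   1   1   0   2   1   0   1   1   0   2   2   1   2   0   0   0   2   1   0   1   2   1   2   0   1   1  10  15  10  -5 -41 -78 -97 -101
-13 top [193.4 205.5] side [246.2 215. ]
0 top [186.9 205.7] side [243.9 217.6]
26 top [174. 206.] side [239.2 222.8]
30 top [172.  206.1] side [238.4 223.6]
93 top [140.8 206.9] side [225.4 238. ]
97 top [138.8 207. ] side [224.5 239. ]
101 top [136.8 207. ] side [223.6 240. ]
105 top [134.8 207.1] side [222.7 241. ]
```

The difference images agree with the kinematics: the tip ends at top column ≈137, so y≈100, about 38 mm beyond the axle centre. The pin lies along the hole and the gripper is clear. Handing in.

```bash
python3 -c "
from h import *
print(arm.close_job())"
```

```text
the job is handed in; nothing more can be done
None
```

I ran the nut down until it seated, backed it off about 35° to the first aligned slot, and pushed the lock pin through and let go; its tip stands about 38 mm past the axle centre (32 mm needed). The job is handed in, but no verdict was returned; my own checks came from forces and camera images, and the bystanders weren't touched.

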